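# Find the inlet flange that fits the test stand

## Task

Fit the matching inlet flange onto the sloped face of the blue test stand: of the three look-alike flanges on the shelf only one has holes that fit the stand's two dowels, so try them on until one drops fully home, flush on the face, spigot outwards, and let go of it there. Leave the two that do not fit lying flat on the shelf, spigot up. Set the flanges down rather than dropping them, and leave the other things where they are.

Things in the scene. Friction and masses are not known exactly. Their poses are not given: they have to be found in the camera images.
- stand_face: Sloped steel face of the blue test stand, 100 (own x) x 140 mm (own y), tilted 30 degrees to look up and towards the robot. Origin: middle of the face, on its surface, 85 mm above the shelf; own z: outward normal; own x: up the slope; own y: level. Bolted down. Only the dowels rise above the plane of the face; a gauge stands behind, below that plane
- dowels_mid (a point): Point midway between the two dowel tips, 13 mm off the face on its normal; axes as the face. The 12 mm steel dowels stand square to the face on own y, 13 mm tall, the last 6 mm tapering to a 6 mm tip; they are 80, 86 or 92 mm apart, different each time and not reported
- home (a point): Where the centre point of the matching flange is when fully home: 23 mm off the middle of the face, axes as the face, the flange's own y along the dowels. A flange that does not match stops on the dowel tips, standing about 11 mm proud
- flange_a_mid (a point): Aluminium inlet flange: plate 62 (own x) x 120 (own y) x 10 mm, oval spigot 36 mm tall on top, 36 mm over its two flats (own x), 54 mm long (own y). Height 46 mm, about 0.27 kg. Two 13.5 mm through holes on the long centre line (own y), 80 mm apart, centred; a half turn changes nothing. Lies flat. Point: its centre, 23 mm above the underside; own z up out of the spigot
- flange_b_mid (a point): Aluminium inlet flange: plate 62 (own x) x 120 (own y) x 10 mm, oval spigot 36 mm tall on top, 36 mm over its two flats (own x), 54 mm long (own y). Height 46 mm, about 0.27 kg. Two 13.5 mm through holes on the long centre line (own y), 86 mm apart, centred; a half turn changes nothing. Lies flat. Point: its centre, 23 mm above the underside; own z up out of the spigot
- flange_c_mid (a point): Aluminium inlet flange: plate 62 (own x) x 120 (own y) x 10 mm, oval spigot 36 mm tall on top, 36 mm over its two flats (own x), 54 mm long (own y). Height 46 mm, about 0.27 kg. Two 13.5 mm through holes on the long centre line (own y), 92 mm apart, centred; a half turn changes nothing. Lies flat. Point: its centre, 23 mm above the underside; own z up out of the spigot
- velocity_stack: Bystander: chrome velocity stack standing bell-mouth up, 90 mm across the bell, 68 mm high; origin at the centre of its underside
- brass_fitting: Bystander: brass elbow inlet fitting, about 62 mm long and 52 mm high; origin under its square body
- gauge_block: Bystander: gray plastic jet gauge block, 55 by 120 mm, 36 mm high with the jets in it, lying in front of the stand; origin at the centre of its underside
- spring_scale: Bystander: flat steel spring scale, 30 mm wide, about 185 mm long with its ring and hook, 14 mm high; origin at the centre of its underside
- carburetor: Bystander: kart carburetor, about 85 by 90 mm, 65 mm high; origin at the centre of its underside
- screwdriver: Bystander: screwdriver with red handle, 190 mm long, lying on the shelf
Not all that is in view belongs to the job. Leave any orange or pink look-alike of the part that bears flange_b_mid alone.

How it is judged (in metres and radians):
At the end, for the whole second after the job is handed in: One flange is home on the dowels, spigot outwards: centre within 3 mm of the face's centre line, 20 to 25.5 mm off the face, square to it within 0.05 rad, in line with the dowels within 0.08 rad. The other two lie flat on the shelf, spigot up (centre under 26 mm, tilt under 0.06 rad). All at rest (((x of flange_a_mid in the frame of stand_face between -0.003 and 0.003 m and y of flange_a_mid in the frame of stand_face between -0.003 and 0.003 m and z of flange_a_mid in the frame of stand_face between 0.02 and 0.0255 m and angle between the z axis of flange_a_mid and the z axis of stand_face, either way round below 0.05 rad and angle between the y axis of flange_a_mid and the y axis of stand_face, either way round below 0.08 rad and angle between flange_a_mid's own z axis and vertical below 1 rad and height (world z) of each of flange_b_mid, flange_c_mid below 0.026 m and angle between each of flange_b_mid, flange_c_mid's own z axis and vertical below 0.06 rad) or (x of flange_b_mid in the frame of stand_face between -0.003 and 0.003 m and y of flange_b_mid in the frame of stand_face between -0.003 and 0.003 m and z of flange_b_mid in the frame of stand_face between 0.02 and 0.0255 m and angle between the z axis of flange_b_mid and the z axis of stand_face, either way round below 0.05 rad and angle between the y axis of flange_b_mid and the y axis of stand_face, either way round below 0.08 rad and angle between flange_b_mid's own z axis and vertical below 1 rad and height (world z) of each of flange_a_mid, flange_c_mid below 0.026 m and angle between each of flange_a_mid, flange_c_mid's own z axis and vertical below 0.06 rad) or (x of flange_c_mid in the frame of stand_face between -0.003 and 0.003 m and y of flange_c_mid in the frame of stand_face between -0.003 and 0.003 m and z of flange_c_mid in the frame of stand_face between 0.02 and 0.0255 m and angle between the z axis of flange_c_mid and the z axis of stand_face, either way round below 0.05 rad and angle between the y axis of flange_c_mid and the y axis of stand_face, either way round below 0.08 rad and angle between flange_c_mid's own z axis and vertical below 1 rad and height (world z) of each of flange_a_mid, flange_b_mid below 0.026 m and angle between each of flange_a_mid, flange_b_mid's own z axis and vertical below 0.06 rad)) and linear speed of each of flange_a, flange_b, flange_c below 0.01 m/s); the robot touches nothing.
It fails at once if a bystander is moved more than 30 mm (distance of any of velocity_stack, brass_fitting, gauge_block, spring_scale, carburetor, screwdriver from where it was at the start of the episode above 0.03 m).
It fails at once if a flange is dropped: it moves faster than 0.5 m/s with no finger on it ((linear speed of flange_a above 0.5 m/s and contact force between the fingers and flange_a below 0.05 N) or (linear speed of flange_b above 0.5 m/s and contact force between the fingers and flange_b below 0.05 N) or (linear speed of flange_c above 0.5 m/s and contact force between the fingers and flange_c below 0.05 N)).
It also fails if it takes over 72 s, if anything falls off the work surface, if the arm or the gripper's body presses on something with over 40 N, if the wrist force passes 120 N, or if a joint passes its speed limit or range.

## Robot

A 6-joint arm with a two-finger parallel gripper is mounted at the origin on the work surface. World frame = base frame: x ahead of the robot, y to its left, z up, the work surface at z = 0. Lengths are in mm, angles in rad, forces in N, time in s.
With the tool pointing down it reaches from about 375 to 975 mm from the base axis. Payload 3.8 kg.
Tool frame: the origin (TCP) lies on the centre line of the jaws, within the pads' length; the fingertips stand 8 mm ahead of it and the grasp point (between the pads) lies 11 mm behind it; z points along the fingers, y is the line along which they close (so a half turn about z gives the same grasp; the last joint's range is limited). The gripper opens to 85 mm and grips with 20 to 120 N. Pads are 22 mm wide; open, the fingers measure 114 mm over their backs; the gripper's body (76 mm by 85 mm) begins 54 mm behind the grasp point. The pads swing forward as they close: fully open they stand 13 mm farther back than shut.
Start: joints at [1.3, 0.264, 1.604, -0, 1.274, -0.037], TCP at [156.379, 656.631, 239.28] pointing down, gripper open.
Joint ranges: [-2.63, 2.63], [-0.94, 2.18], [0.31, 2.57], [-1.31, 4.45], [0, 2.66], [-2.55, 2.55]. Speed limits (rad/s): [2.57, 2.57, 3.14, 3.14, 3.14, 3.14].

## Interface

Orientations are given as [roll, pitch, yaw] about the fixed x, y, z axes, in that order (R = Rz(yaw) Ry(pitch) Rx(roll)).
In Python, from workcell import ctrl, read_camera, camera_params gives the robot as it stands.
- The arm moves only by the tool drive_tool, never from a script. Its arguments are lists of equal length, an entry for each row: "linear": the shift along the tool's x, y, z in m, a list of three; "turn": the turn about the tool's z in degrees. In form: {"linear": [[x, y, z], ...], "turn": [turn, ...]}. A call has 1 to 20 rows; each row shifts and turns the commanded pose from where the row before left it, along the tool's axes as they then stand; what a row does not reach is not made up. A row lasts 1/10 s, in which the tool goes at most 50 mm and 8.59 degrees, less where a joint would pass 70% of its speed; a pose out of reach is approached as far as the arm can. A call is refused whole if a number of a shift passes 0.05 or a number of a turn 8.59, either way. A call with a gripper value outside its range is refused whole. "gripper" is the opening, from 0 (shut) to 1 (fully open), set as the call begins (left out, the last holds). The fingers move at their own pace and stop on an object; "force" is the grip in N (left out, the last holds). Time passes only in rows, so rows that do not move let the fingers close. It gives the time, the measured TCP pose, the force, the opening and the grip force at its end, in the units of the state.
- ctrl.get_obs(): the state, without advancing time (a new reading comes with each control period).
- read_camera(name): name is "side" or "top" or "wrist"; returns the picture (480x640x3 uint8, red, green, blue); there is no depth.
- camera_params(name): a dict with "fx", "fy", "cx", "cy" (pixels), "k1" (the pictures are not rectified: a ray, as slopes to the right and down, at radius r is drawn at 1 + k1 r^2 times it, then the intrinsics apply), "pose" (4x4, takes a point from camera to world coordinates); the wrist camera has in their place "mount" (4x4, takes a point from camera to tool coordinates, whose origin is the TCP and whose axes are the flange's). Camera axes: x right, y down, z forward; pixel columns grow to the right and rows downward; lengths in mm; the calibration is good to about 2 mm. A picture is of the moment at which its call begins: read the wrist's pose just before it. camera_params takes no time and is no camera call.
- ctrl.finish_job(): hands the job in; it is judged then, once.
The state is a dict: "time_s": time; "joints": joint angles; "joint_velocities": joint speeds; "joint_torque": joint torques, N m; "tcp_pos": TCP position; "eef_rot": TCP orientation; "contact_force": force on the tool from outside, world axes, zero at the start; "torque": the same for the moment, N m; "opening": finger opening in mm; "finger_force": force on a finger pad.
Only numpy, scipy, OpenCV 4.12 (cv2) and the standard library are available. Lean on these libraries where they do the work, as an engineer would, in place of code of your own. Each camera call takes 0.05 s, during which the arm holds its last target. There are 200 camera calls.

## Working session

There is one attempt and no reset: what is moved stays moved. The work goes in short steps, Python scripts to look and compute and a tool call to move; the robot and the scene stay as the last step left them, time stands still between calls to the robot, and variables do not carry over. Pictures are saved under pics/ and viewed, at most 10 in all, crops included, and the job is handed in when it is done.

Besides the shell and the picture viewer there is one more tool, called after "Call:" by a JSON object that holds its "fn" and its "kwargs", one argument or row to a line. drive_tool: Moves the arm, as the interface text tells. Its arguments: {"type":"object","properties":{"linear":{"type":"array","items":{"type":"array","items":{"type":"number"}}},"turn":{"type":"array","items":{"type":"number"}},"gripper":{"type":"number"},"force":{"type":"number"}},"required":["linear","turn"]}

```bash
mkdir -p pics; python3 - <<'E'
from workcell import ctrl, read_camera, camera_params
import cv2,numpy as np
np.set_printoptions(precision=4,suppress=True)
for n in ["side","top"]:
    im=read_camera(n); cv2.imwrite(f"pics/{n}0.png",im[:,:,::-1]); print(n,camera_params(n))
print(camera_params("wrist")); print(ctrl.get_obs())
E
```

```text
side {'fx': 595.002791273409, 'fy': 595.002791273409, 'cx': 327.2178990578456, 'cy': 231.76862496388162, 'k1': 0.02999011033143151, 'pose': array([[    0.992 ,    -0.0765,     0.1006,   376.1958],
       [   -0.1258,    -0.5164,     0.847 , -1236.2386],
       [   -0.0129,    -0.8529,    -0.5219,   814.8172],
       [    0.    ,     0.    ,     0.    ,     1.    ]])}
top {'fx': 478.5574885716645, 'fy': 478.5574885716645, 'cx': 322.5357557602488, 'cy': 241.30423552272794, 'k1': -0.10000621899335395, 'pose': array([[   0.0285,   -0.9884,    0.1493,  355.7516],
       [  -0.9992,   -0.0325,   -0.0245,  -37.9686],
       [   0.0291,   -0.1485,   -0.9885, 1128.0252],
       [   0.    ,    0.    ,    0.    ,    1.    ]])}
{'fx': 361.0687658016154, 'fy': 361.0687658016154, 'cx': 319.89248095260035, 'cy': 240.82711165750567, 'k1': -0.04165227705233159, 'mount': array([[   0.0006,   -0.9555,   -0.2951,   75.851 ],
       [   1.    ,    0.0006,    0.0002,    0.983 ],
       [  -0.    ,   -0.2951,    0.9555, -134.9889],
       [   0.    ,    0.    ,    0.    ,    1.    ]])}
{'time_s': 0.1, 'joints': array([ 1.3001,  0.2647,  1.6053,  0.    ,  1.2737, -0.0369]), 'joint_velocities': array([ 0.0006, -0.001 , -0.0035, -0.0012,  0.0002, -0.    ]), 'joint_torque': array([ -0.0002, -51.671 , -36.859 ,  -0.0001,   0.0064,  -0.    ]), 'tcp_pos': array([156.183 , 655.996 , 238.0548]), 'eef_rot': array([-3.1395, -0.0001,  2.9078]), 'contact_force': array([-0.4699,  0.2321, -0.4389]), 'torque': array([ 0.0231, -0.0248,  0.0504]), 'finger_force': 0.0, 'opening': 85.15317620305298}
```

View pics/top0.png

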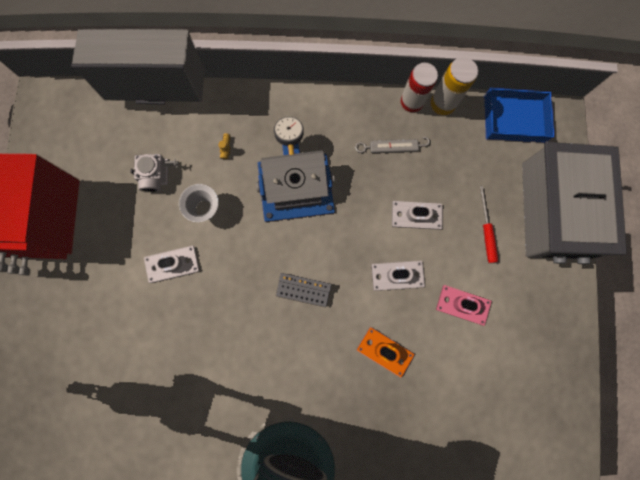

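View pics/side0.png

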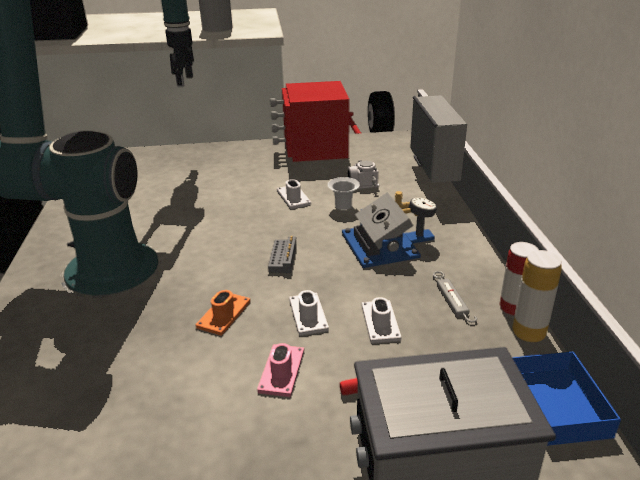

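Top view: three silver flanges, F1 at px (172,264), F2 at (399,275) and F3 at (418,214). The orange one (386,352) and pink one (466,304) are the decoys named in the task and stay put. The stand is at (295,178), with dowels at about (278,182) and (313,176). In the side view the silver ones are at (293,192), (308,312) and (381,318).

```bash
cat > h.py <<'E'
from workcell import ctrl, read_camera, camera_params
import cv2,numpy as np
from scipy.spatial.transform import Rotation as Ro
np.set_printoptions(precision=3,suppress=True)
def pose(n,o=None):
    p=camera_params(n)
    if n!="wrist": return p,p["pose"]
    T=np.eye(4);T[:3,:3]=Ro.from_euler("xyz",o["eef_rot"]).as_matrix();T[:3,3]=o["tcp_pos"]
    return p,T@p["mount"]
def ray(n,uv,o=None):
    p,T=pose(n,o); d=(np.array(uv,float)-[p["cx"],p["cy"]])/[p["fx"],p["fy"]]
    s=d.copy()
    for _ in range(20): s=d/(1+p["k1"]*(s@s))
    return T[:3,3],T[:3,:3]@np.array([s[0],s[1],1.])
def hit(n,uv,z,o=None):
    c,d=ray(n,uv,o); return c+d*(z-c[2])/d[2]
def plane(n,uv,P,N,o=None):
    c,d=ray(n,uv,o); return c+d*((np.array(P)-c)@N)/(d@N)
def proj(n,X,o=None):
    p,T=pose(n,o); q=np.linalg.inv(T)@np.append(X,1); s=q[:2]/q[2]
    return s*(1+p["k1"]*(s@s))*[p["fx"],p["fy"]]+[p["cx"],p["cy"]]
def snap(n,f):
    o=ctrl.get_obs(); im=read_camera(n); cv2.imwrite(f"pics/{f}.png",im[:,:,::-1]); return o,im
E
python3 - <<'E'
from h import *
for k,uv,z in [("F1",(172,263),30),("F2",(399,275),30),("F3",(418,214),30),("dow1",(278,182),96),("dow2",(313,176),96),("gauge",(289,130),100),("stack",(198,203),68),("pinky",(466,304),30)]:
    print(k,hit("top",uv,z))
E
```

```text
F1 [459.591 280.765  30.   ]
F2 [ 448.627 -244.396   30.   ]
F3 [ 594.362 -289.118   30.   ]
dow1 [641.629  39.224  96.   ]
dow2 [658.194 -38.072  96.   ]
gauge [762.955  19.639 100.   ]
stack [594.41  220.669  68.   ]
pinky [ 385.488 -402.369   30.   ]
```

Call:
{"fn": "drive_tool", "kwargs": {
  "linear": [
    [-0.031, -0.0295, 0.0035],
    [-0.031, -0.0295, 0.0035],
    [-0.031, -0.0295, 0.0035],
    [-0.031, -0.0295, 0.0035],
    [-0.031, -0.0295, 0.0035],
    [-0.031, -0.0295, 0.0035],
    [-0.031, -0.0295, 0.0035],
    [-0.031, -0.0295, 0.0035],
    [-0.031, -0.0295, 0.0035],
    [-0.031, -0.0295, 0.0035],
    [0, 0, 0],
    [0, 0, 0]
  ],
  "turn": [0, 0, 0, 0, 0, 0, 0, 0, 0, 0, 0, 0]
}}

```text
time_s: 1.3
tcp_pos: [389.7, 297.0, 203.9]
eef_rot: [-3.141, -0.001, 2.905]
contact_force: [0.5, 0.6, -0.1]
opening: 85.6
finger_force: 0.0
```

```bash
python3 - <<'E'
from h import *
o,im=snap("wrist","w1"); print(o["tcp_pos"],o["eef_rot"],o["time_s"],proj("wrist",[460,281,10],o))
E
```

```text
[389.673 297.014 203.863] [-3.141 -0.001  2.905] 1.3 [319.776 285.751]
```

View pics/w1.png

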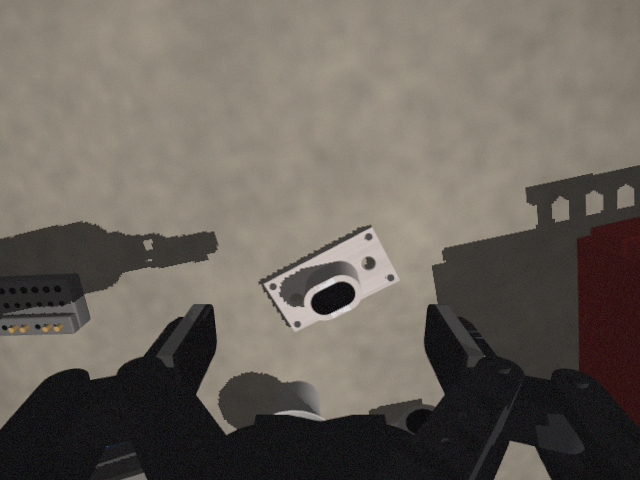

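w1: silver flange F1 with plate corners at (262,282), (370,226), (399,280), (294,331). Its right hole is at (369,263); the left hole is in the spigot's shadow.

```bash
cat >> h.py <<'E'
def flange(im,o,xy):
    """plate corners + hole from wrist view: plate centre, yaw of long axis, hole offset"""
    u,v=proj("wrist",[*xy,10],o).astype(int); R=95
    x0,y0=max(u-R,0),max(v-R,0); c=im[y0:v+R,x0:u+R]
    g=cv2.cvtColor(c,cv2.COLOR_RGB2GRAY); 
    m=((g>150)*255).astype(np.uint8)
    cs,_=cv2.findContours(m,cv2.RETR_EXTERNAL,cv2.CHAIN_APPROX_NONE)
    k=max(cs,key=cv2.contourArea)
    # plate-plane outline in mm (world z=10), then the rectangle
    W=np.array([hit("wrist",q+[x0,y0],10,o)[:2] for q in k[:,0,:].astype(float)],np.float32)
    r=cv2.minAreaRect(W); b=cv2.boxPoints(r)
    holes=cv2.findContours(((g<115)*255).astype(np.uint8),cv2.RETR_LIST,cv2.CHAIN_APPROX_NONE)[0]
    H=[]
    for h in holes:
        a=cv2.contourArea(h)
        if 40<a<260:
            M=cv2.moments(h); p=np.array([M["m10"]/M["m00"]+x0,M["m01"]/M["m00"]+y0]); H.append((p,a,hit("wrist",p,10,o)[:2]))
    return r,b,H
E
python3 - <<'E'
from h import *
im=cv2.imread("pics/w1.png")[:,:,::-1].copy()
o=dict(tcp_pos=np.array([389.673,297.014,203.863]),eef_rot=np.array([-3.141,-.001,2.905]))
r,b,H=flange(im,o,(460,281)); print(r);print(b);print(H)
g=cv2.cvtColor(im,cv2.COLOR_RGB2GRAY)
print(g[255:272,360:380]); print(g[284:300:2,270:300:2])
E
```

```text
((450.557373046875, 310.58892822265625), (87.06912994384766, 158.54112243652344), 14.418546676635742)
[[388.655 376.522]
 [428.133 222.975]
 [512.459 244.655]
 [472.982 398.203]]
[(array([253.721, 376.12 ]), 234.5, array([547.427, 186.09 ])), (array([369.358, 263.081]), 88.5, array([447.934, 333.428]))]
[[191 189 188 189 191 193 193 192 192 191 191 190 193 195 194 194 193 191
  191 189]
 [191 192 191 193 188 182 163 144 142 142 151 174 189 197 195 194 191 189
  190 192]
 [191 192 191 185 172 137 101  82  83  84  93 116 149 180 189 192 190 192
  191 191]
 [194 194 185 169 161 116  73  59  66  62  64  68  94 136 181 191 192 190
  189 191]
 [190 190 172 157 153 138  93  59  61  63  63  61  64  90 140 182 190 188
  188 188]
 [192 180 160 154 153 151 106  60  62  57  59  59  59  66  98 164 188 185
  188 187]
 [194 171 153 153 153 150 108  62  62  61  60  62  61  62  78 141 181 189
  188 183]
 [194 169 149 152 151 150 104  61  62  62  58  62  61  61  74 123 173 187
  185 185]
 [194 169 150 147 152 152 123  81  58  59  59  57  63  57  74 122 172 185
  187 186]
 [198 165 146 148 123 101  89 
[... 455 characters left out ...]
8 188 187 186
  184 186]
 [189 188 187 186 186 177 166 156 154 157 162 175 185 186 186 187 187 186
  183 186]
 [184 189 185 189 186 186 184 182 181 183 185 187 186 189 188 187 185 186
  187 190]]
[[134  74  86 174 191 185  75  74  75  78  75  75  78  79  75]
 [ 87  72  77 126 192 122  77  76  74  77  79  75  75  75  77]
 [ 94  77  75 163 196 109  76  77  74  74  74  77  73  79  76]
 [184 177 183 194 193 146  75  78  76  75  73  73  76  77  74]
 [198 195 194 193 161  99  75  73  74  72  77  73  77  73  75]
 [144 192 193 191 187  72  77  72  73  76  76  67  63  56  59]
 [ 72 174 192 191 191  93  77  76  71  78  71  60  58  58  58]
 [ 59 110 191 191 189 191 163  75  81  76  65  61  60  59  59]]
```

Call:
{"fn": "drive_tool", "kwargs": {
  "linear": [
    [-0.025, -0.03, 0],
    [-0.025, -0.03, 0],
    [-0.025, -0.03, 0],
    [-0.025, -0.03, 0],
    [-0.025, -0.03, 0],
    [-0.025, -0.03, 0],
    [0, 0, 0],
    [0, 0, 0]
  ],
  "turn": [0, 0, 0, 0, 0, 0, 0, 0]
}}

```text
time_s: 2.15
tcp_pos: [493.8, 88.9, 204.2]
eef_rot: [3.141, -0.001, 2.908]
contact_force: [-0.5, -0.5, -0.3]
opening: 85.3
finger_force: 0.0
```

Call:
{"fn": "drive_tool", "kwargs": {
  "linear": [
    [-0.034, -0.017, -0.01],
    [-0.034, -0.017, -0.01],
    [-0.034, -0.017, -0.01],
    [0, 0, 0],
    [0, 0, 0],
    [0, 0, 0],
    [0, 0, 0],
    [0, 0, 0],
    [0, 0, 0]
  ],
  "turn": [0, 0, 0, -6.4, -6.4, -6.4, -6.4, 0, 0]
}}

```text
time_s: 3.05
tcp_pos: [580.9, 16.7, 234.2]
eef_rot: [3.141, -0.0, -2.929]
contact_force: [-0.3, 0.4, -0.2]
opening: 85.3
finger_force: 0.0
```

```bash
sed -i 's/g>150/g>172/' h.py; python3 - <<'E'
from h import *
o,im=snap("wrist","w2"); print(o["tcp_pos"],o["eef_rot"],o["time_s"],o["joints"],proj("wrist",[641,39,96],o),proj("wrist",[658,-38,96],o))
im=cv2.imread("pics/w1.png")[:,:,::-1].copy()
o=dict(tcp_pos=np.array([389.673,297.014,203.863]),eef_rot=np.array([-3.141,-.001,2.905]))
r,b,H=flange(im,o,(460,281)); print(r);print(b);print(H)
E
```

```text
[580.93   16.666 234.184] [ 3.141 -0.    -2.929] 3.05 [-0.014  0.091  1.815  0.     1.236 -1.798] [329.286 303.   ] [235.327 303.202]
((461.5968933105469, 293.8155212402344), (66.77018737792969, 120.08465576171875), 15.714316368103027)
[[413.198 342.572]
 [445.722 226.975]
 [509.996 245.059]
 [477.472 360.656]]
[(array([253.721, 376.12 ]), 234.5, array([547.928, 186.101])), (array([369.358, 263.081]), 88.5, array([448.43 , 333.441]))]
```

View pics/w2.png

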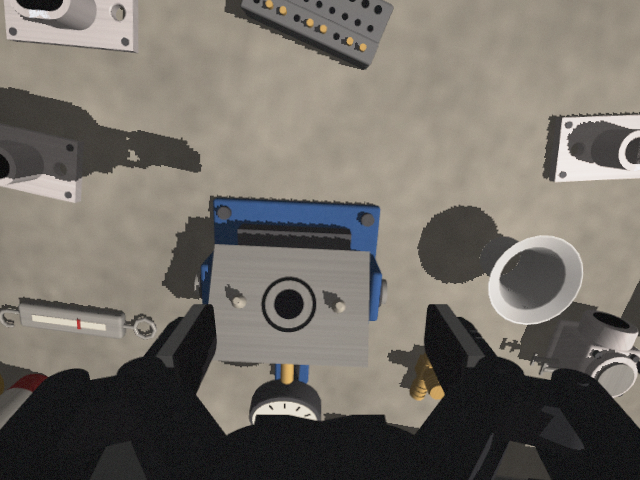

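w2: stand face in view, dowel tips at about (237,300) and (338,307), ring at (288,304), gauge behind it.

```bash
python3 - <<'E'
from h import *
o=dict(tcp_pos=np.array([389.673,297.014,203.863]),eef_rot=np.array([-3.141,-.001,2.905]))
for q in [(262,282),(370,226),(399,280),(294,331),(368.3,263.5)]: print(hit("wrist",q,10,o))
t=cv2.imread("pics/top0.png")
print("top",[hit("top",q,10)[:2] for q in [(144,262),(193,247),(200,268),(150,282)]])
a=cv2.imread("pics/w2.png")[285:325,205:365]; a=cv2.resize(a,None,fx=5,fy=5,interpolation=cv2.INTER_CUBIC)
c=cv2.imread("pics/top0.png")[235:295,135:215]; c=cv2.resize(c,None,fx=5,fy=5,interpolation=cv2.INTER_CUBIC)
c=cv2.copyMakeBorder(c,0,0,0,400,0); cv2.imwrite("pics/c1.png",np.vstack([a,c]))
E
```

```text
[443.246 226.296  10.   ]
[411.998 341.274  10.   ]
[472.837 358.525  10.   ]
[503.923 243.046  10.   ]
[448.616 332.355  10.   ]
top [array([461.516, 353.6  ]), array([501.032, 239.36 ]), array([452.003, 219.534]), array([415.032, 335.575])]
```

View pics/c1.png

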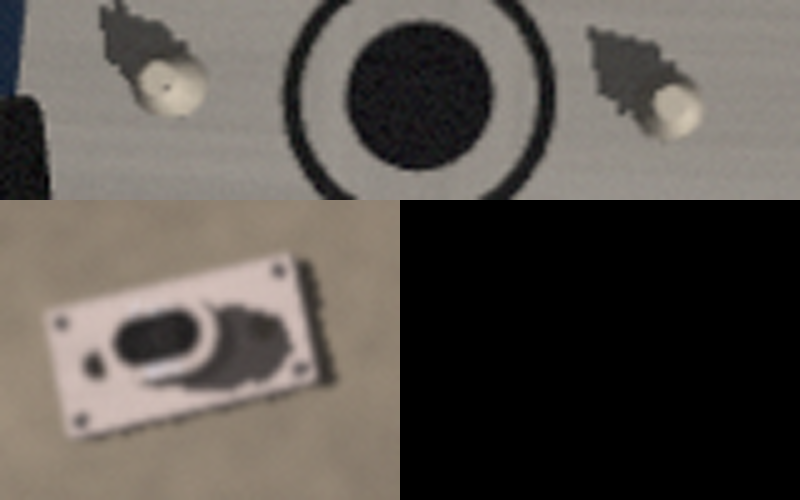

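```bash
python3 - <<'E'
from h import *
o=dict(tcp_pos=np.array([580.93,16.666,234.184]),eef_rot=np.array([3.1414,0,-2.929]))
a=hit("wrist",(238.6,302),96.3,o);b=hit("wrist",(340.4,306.6),96.3,o);print(a,b,np.linalg.norm(a-b),(a+b)/2,hit("wrist",(288.6,303.8),85,o))
d=(b-a)/np.linalg.norm(b-a); yaw=np.arctan2(-d[0],d[1]); print("stand yaw",yaw, "tool yaw",yaw-np.pi)
m=(a+b)/2; x=np.array([np.cos(yaw),np.sin(yaw)]); print("face mid",m[:2]+6.5*x)
c=np.array([[214,246],[369,251],[367,366]]) # face corners: low edge 2, upper right
y=np.array([-x[1],x[0]])
M=m[:2]+6.5*x
for s,t in [(-50,-70),(-50,70),(50,70)]:
    print(proj("wrist",[*(M+x*s*np.cos(np.pi/6)+y*t),85+s*.5],o))
E
```

```text
[656.183 -35.478  96.3  ] [642.208  48.772  96.3  ] 85.40121012660589 [649.195   6.647  96.3  ] [654.728   5.95   85.   ]
stand yaw 0.16438610984120122 tool yaw -2.9772065437485917
face mid [655.608   7.711]
[216.257 245.402]
[370.961 252.585]
[369.437 368.131]
```

Call:
{"fn": "drive_tool", "kwargs": {
  "linear": [
    [0.0265, -0.0285, 0.0105],
    [0.0265, -0.0285, 0.0105],
    [0.0265, -0.0285, 0.0105],
    [0.0265, -0.0285, 0.0105],
    [0.0265, -0.0285, 0.0105],
    [0.0265, -0.0285, 0.0105],
    [0.0265, -0.0285, 0.0105],
    [0.0265, -0.0285, 0.0105],
    [0, 0, 0],
    [0, 0, 0]
  ],
  "turn": [0, 0, 0, 0, 0, 0, 0, 0, 0, 0]
}}

```text
time_s: 4.1
tcp_pos: [421.9, -253.0, 150.1]
eef_rot: [3.141, -0.0, -2.932]
contact_force: [0.1, 0.3, -0.4]
opening: 85.3
finger_force: 0.0
```

```bash
python3 - <<'E'
from h import *
import pickle
o,im=snap("wrist","w3"); pickle.dump(o,open("w3.pkl","wb")); print(o["tcp_pos"],o["eef_rot"],o["time_s"],proj("wrist",[449,-244,10],o),proj("wrist",[594,-289,10],o))
r,b,H=flange(im,o,(449,-244)); print(r);print(b);print(H)
E
```

```text
[ 421.879 -253.     150.114] [ 3.141 -0.    -2.932] 4.1 [322.178 262.944] [242.011 396.21 ]
((451.5521240234375, -242.21788024902344), (66.83114624023438, 119.66506958007812), 5.760498523712158)
[[ 412.3   -186.041]
 [ 424.311 -305.102]
 [ 490.804 -298.394]
 [ 478.794 -179.334]]
[(array([381.206, 269.29 ]), 153.0, array([ 444.363, -195.564])), (array([393.365, 242.329]), 41.5, array([ 419.954, -192.002])), (array([260.317, 227.748]), 41.0, array([ 430.228, -297.999]))]
```

View pics/w3.png

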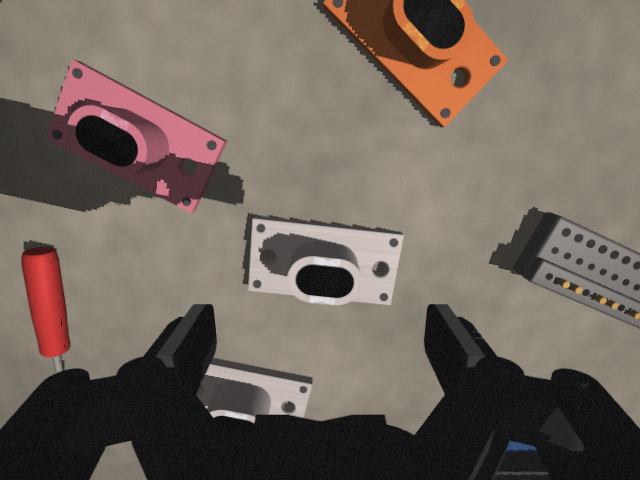

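w3: F2 has plate corners at (248,213), (404,234), (393,305), (249,290) and a hole at (381,269); 47 mm off centre means the 92 mm flange. Dowels measure about 86 mm. F3 is partly visible at (260,395), so that comes next.

Call:
{"fn": "drive_tool", "kwargs": {
  "linear": [
    [-0.0325, -0.0185, 0],
    [-0.0325, -0.0185, 0],
    [-0.0325, -0.0185, 0],
    [-0.0325, -0.0185, 0],
    [0, 0, 0],
    [0, 0, 0]
  ],
  "turn": [0, 0, 0, 0, 0, 0]
}}

```text
time_s: 4.75
tcp_pos: [566.3, -296.2, 150.1]
eef_rot: [3.141, -0.0, -2.926]
contact_force: [0.4, 0.6, -0.6]
opening: 85.7
finger_force: 0.0
```

```bash
python3 - <<'E'
from h import *
import pickle
o,im=snap("wrist","w4"); pickle.dump(o,open("w4.pkl","wb")); print(o["tcp_pos"],o["eef_rot"],o["time_s"],o["joints"],proj("wrist",[594,-289,10],o))
r,b,H=flange(im,o,(594,-289)); print(r);print(b);print(H)
i=np.argsort(b[:,0])[:2]; e=b[i]; L=e[np.argmax(e[:,1])]-e[np.argmin(e[:,1])]; L/=np.linalg.norm(L)
c=e.mean(0)+31*np.array([L[1],-L[0]]); print("centre",c,"yaw",np.arctan2(-L[0],L[1]),[((h[2]-c)@L,(h[2]-c)@[L[1],-L[0]]) for h in H])
E
```

```text
[ 566.267 -296.18   150.148] [ 3.141 -0.    -2.926] 4.75 [-0.521  0.264  1.773  0.     1.104 -2.307] [319.677 263.238]
((598.6593017578125, -288.7563781738281), (119.78067779541016, 66.87068939208984), 88.94986724853516)
[[ 564.132 -348.024]
 [ 630.991 -349.249]
 [ 633.187 -229.489]
 [ 566.327 -228.263]]
[(array([371.648, 276.998]), 141.5, array([ 596.673, -244.57 ])), (array([260.573, 223.215]), 41.0, array([ 571.161, -341.596]))]
centre [ 596.224 -288.712] yaw -0.018327776 [(np.float64(44.14276795229373), np.float64(-0.36039718886901495)), (np.float64(-53.33490125707438), np.float64(-24.090086283258064))]
```

View pics/w4.png

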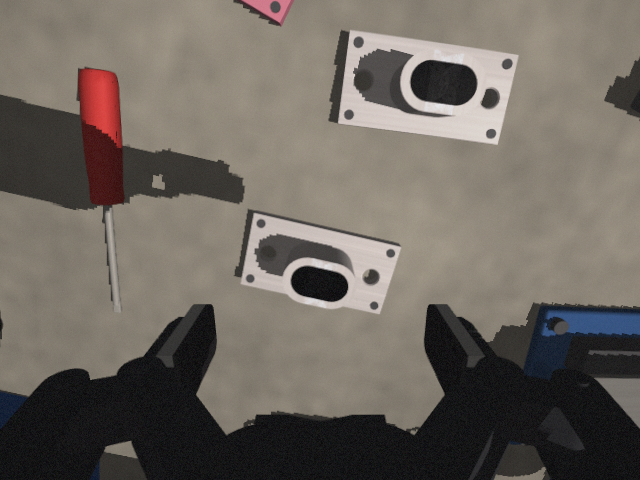

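F3: plate corners at (252,212), (400,245), (380,313), (241,284), hole at (371,277), 44 mm off centre. With the same bias as F2 (+1 mm) that makes it the 86 mm flange, so flange_b is the silver one and matches the dowels. F1 is the 80 mm flange. I grip F3 across the spigot's long ends so it can swivel to 30° in the pads.

Call:
{"fn": "drive_tool", "kwargs": {
  "linear": [
    [0, 0, 0],
    [0, 0, 0],
    [-0.015, 0.004, 0],
    [-0.015, 0.004, 0],
    [0, 0, 0.04],
    [0, 0, 0.04],
    [0, 0, 0.03],
    [0, 0, 0.018],
    [0, 0, 0],
    [0, 0, 0],
    [0, 0, 0]
  ],
  "turn": [6.7, 6.7, 0, 0, 0, 0, 0, 0, 0, 0, 0]
}}

```text
time_s: 5.9
tcp_pos: [597.1, -291.3, 24.7]
eef_rot: [-3.14, 0.004, 3.121]
contact_force: [0.5, -0.3, 0.5]
opening: 85.4
finger_force: 0.0
```

```bash
python3 - <<'E'
from h import *
o,im=snap("wrist","w5"); print(o["tcp_pos"],o["eef_rot"],o["time_s"])
E
```

```text
[ 597.108 -291.256   24.725] [-3.14   0.004  3.121] 5.9
```

View pics/w5.png

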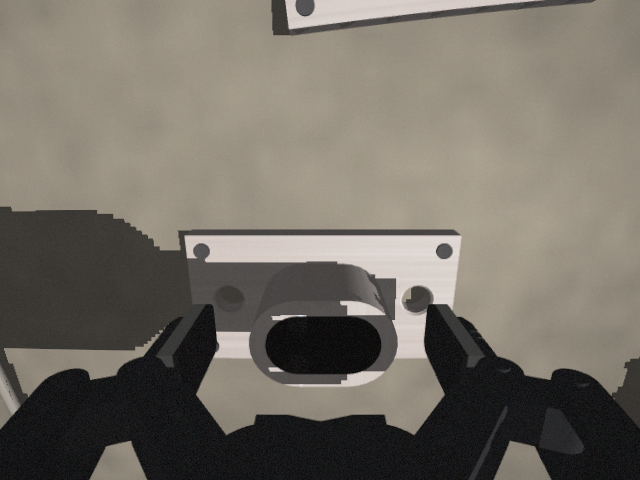

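```bash
python3 - <<'E'
from h import *
o=dict(tcp_pos=np.array([597.108,-291.256,24.725]),eef_rot=np.array([-3.14,.004,3.121]))
print("spigot top",hit("wrist",(323,344),46,o))
for uv in [(230,298),(417.5,298),(184,234),(461,234),(323,344)]: print(uv,hit("wrist",uv,10,o))
a=cv2.imread("pics/w5.png")[225:325,175:475]; b=cv2.convertScaleAbs(a,alpha=2.2,beta=-60); b[:,150:]=a[:,150:]
cv2.imwrite("pics/c5.png",cv2.resize(b,None,fx=2.66,fy=2.66,interpolation=cv2.INTER_CUBIC))
E
```

```text
spigot top [ 595.737 -288.939   46.   ]
(230, 298) [ 594.41  -331.295   10.   ]
(417.5, 298) [ 596.071 -245.416   10.   ]
(184, 234) [ 563.514 -348.459   10.   ]
(461, 234) [ 565.855 -228.335   10.   ]
(323, 344) [ 619.467 -289.112   10.   ]
```

View pics/c5.png

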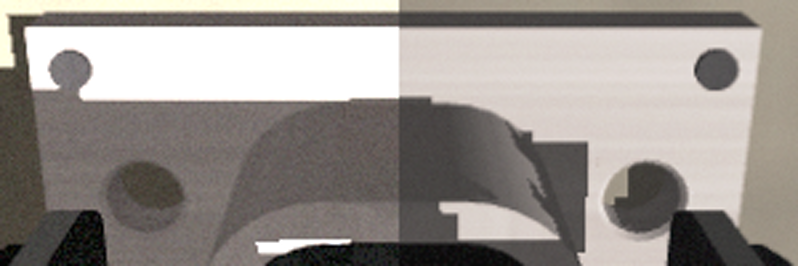

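The enlarged crop shows both holes of F3, 85.9 mm apart, with the jaws square to the plate. I shift 2 mm and grip.

Call:
{"fn": "drive_tool", "kwargs": {
  "linear": [
    [0.0013, 0.0025, 0.0015],
    [0, 0, 0],
    [0, 0, 0],
    [0, 0, 0],
    [0, 0, 0],
    [0, 0, 0],
    [0, 0, 0],
    [0, 0, 0]
  ],
  "turn": [0, 0, 0, 0, 0, 0, 0, 0],
  "gripper": 0,
  "force": 40
}}

```text
time_s: 6.75
tcp_pos: [594.5, -288.3, 22.1]
eef_rot: [-3.141, 0.001, 3.121]
contact_force: [-0.8, 0.7, 6.5]
opening: 52.8
finger_force: 43.1
```

Call:
{"fn": "drive_tool", "kwargs": {
  "linear": [
    [0, 0, -0.02],
    [0, 0, -0.04],
    [0, 0, -0.045],
    [0, 0, -0.04],
    [-0.0065, 0.037, 0],
    [-0.0065, 0.037, 0],
    [-0.0065, 0.037, 0],
    [-0.0065, 0.037, 0],
    [-0.0065, 0.037, 0],
    [-0.0065, 0.037, 0],
    [-0.0065, 0.037, 0],
    [-0.0065, 0.037, 0],
    [0, 0, 0],
    [0, 0, 0],
    [0, 0, 0],
    [0, 0, 0],
    [0, 0, 0]
  ],
  "turn": [0, 0, 0, 0, 0, 0, 0, 0, 0, 0, 0, 0, -3.7, -3.7, -3.7, 0, 0]
}}

```text
time_s: 8.45
tcp_pos: [651.2, 7.0, 164.7]
eef_rot: [3.141, -0.002, -2.97]
contact_force: [0.3, 0.2, -2.8]
opening: 53.1
finger_force: 43.2
```

```bash
python3 - <<'E'
from h import *
o,im=snap("wrist","w6"); print(o["tcp_pos"],o["eef_rot"],o["time_s"],o["contact_force"])
yaw=o["eef_rot"][2];x=np.array([np.cos(yaw),np.sin(yaw)]);y=np.array([np.sin(yaw),-np.cos(yaw)])
d=np.array([652.3,6.4])-o["tcp_pos"][:2]; print("to pre",d@x,d@y,157-o["tcp_pos"][2])
E
```

```text
[651.239   6.994 164.707] [ 3.141 -0.002 -2.97 ] 8.45 [ 0.308  0.171 -2.779]
to pre -0.9445258066931793 -0.7657322074587986 -7.706774569813916
```

View pics/w6.png

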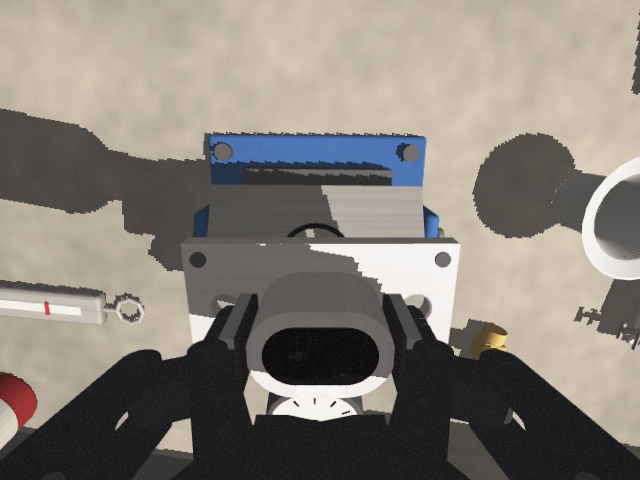

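w6: flange held flat. Its near edge (183,240)-(460,240) is parallel to the face's lower edge (213,185)-(425,186), centred to 2 px. Now I press it on the upper part of the face, above the dowels, to swivel it to 30°.

Call:
{"fn": "drive_tool", "kwargs": {
  "linear": [
    [-0.001, -0.0008, 0.0077],
    [-0.005, 0, 0.00866],
    [-0.005, 0, 0.00866],
    [-0.0025, 0, 0.0043],
    [-0.0025, 0, 0.0043],
    [0, 0, 0]
  ],
  "turn": [0, 0, 0, 0, 0, 0]
}}

```text
time_s: 9.1
tcp_pos: [668.2, 9.0, 132.2]
eef_rot: [-3.142, -0.0, -2.969]
contact_force: [-0.1, 0.4, -3.4]
opening: 53.2
finger_force: 43.4
```

Call:
{"fn": "drive_tool", "kwargs": {
  "linear": [
    [-0.001, 0, 0.0017],
    [-0.001, 0, 0.0017],
    [0, 0, 0]
  ],
  "turn": [0, 0, 0]
}}

```text
time_s: 9.4
tcp_pos: [670.0, 9.1, 131.7]
eef_rot: [-3.141, 0.0, -2.969]
contact_force: [-6.9, -0.5, 11.0]
opening: 52.7
finger_force: 44.7
```

Call:
{"fn": "drive_tool", "kwargs": {
  "linear": [
    [-0.001, 0, 0.0017],
    [-0.001, 0, 0.0017],
    [0, 0, 0]
  ],
  "turn": [0, 0, 0]
}}

```text
time_s: 9.7
tcp_pos: [671.6, 9.2, 131.5]
eef_rot: [-3.141, 0.0, -2.969]
contact_force: [-14.3, -1.0, 23.3]
opening: 52.8
finger_force: 45.9
```

Call:
{"fn": "drive_tool", "kwargs": {
  "linear": [
    [-0.001, 0, 0.0017],
    [-0.001, 0, 0.0017],
    [0, 0, 0]
  ],
  "turn": [0, 0, 0]
}}

```text
time_s: 10.0
tcp_pos: [672.9, 9.3, 131.4]
eef_rot: [-3.141, -0.001, -2.968]
contact_force: [-25.4, -1.8, 39.5]
opening: 52.7
finger_force: 47.0
```

The friction at the edge cancels the tilting moment. I lower the grip force and ease back along the slope so friction helps the tilt.

Call:
{"fn": "drive_tool", "kwargs": {
  "linear": [
    [0.002, 0, -0.002],
    [0.002, 0, 0],
    [0.002, 0, 0],
    [0, 0, 0]
  ],
  "turn": [0, 0, 0, 0],
  "force": 20
}}

```text
time_s: 10.4
tcp_pos: [672.1, 9.2, 131.1]
eef_rot: [-3.14, 0.011, -2.969]
contact_force: [-4.7, 1.5, 18.7]
opening: 53.1
finger_force: 45.2
```

Call:
{"fn": "drive_tool", "kwargs": {
  "linear": [
    [0.002, 0, 0.001],
    [0.002, 0, 0.001],
    [0, 0, 0],
    [0, 0, 0]
  ],
  "turn": [0, 0, 0, 0],
  "gripper": 0.58,
  "force": 20
}}

```text
time_s: 10.8
tcp_pos: [668.4, 8.6, 127.9]
eef_rot: [-3.14, 0.011, -2.969]
contact_force: [-2.4, 0.7, 13.6]
opening: 52.9
finger_force: 46.1
```

```bash
python3 - <<'E'
from h import *
o,im=snap("wrist","w7"); print(o["tcp_pos"],o["eef_rot"],o["torque"])
s=read_camera("side")[170:290,330:480]; cv2.imwrite("pics/c7.png",np.vstack([cv2.resize(s,(600,480),interpolation=cv2.INTER_CUBIC)])[:,:,::-1])
E
```

```text
[668.396   8.599 127.875] [-3.14   0.011 -2.969] [ 0.231 -0.152  0.028]
```

View pics/c7.png

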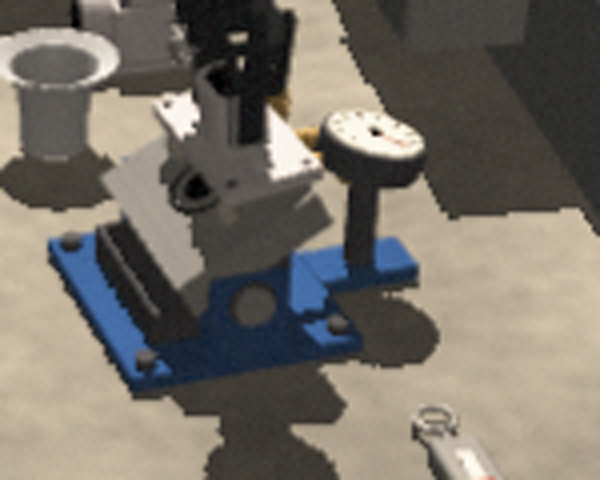

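c7 (side crop): the plate now leans on the top edge of the face. z has fallen from 131 to 128 under moderate force, which by geometry means it has started to tilt, about 8°. I have now viewed 11 pictures, one over the limit of 10, so I'll view no more and work from numbers only.

Call:
{"fn": "drive_tool", "kwargs": {
  "linear": [
    [0, 0, 0.0015],
    [0, 0, 0.0015],
    [0, 0, 0]
  ],
  "turn": [0, 0, 0]
}}

```text
time_s: 11.2
tcp_pos: [666.8, 8.4, 125.3]
eef_rot: [-3.14, 0.007, -2.969]
contact_force: [-7.7, 0.1, 18.7]
opening: 53.2
finger_force: 48.0
```

Call:
{"fn": "drive_tool", "kwargs": {
  "linear": [
    [0, 0, 0.0015],
    [-0.001, 0, 0.0015],
    [0, 0, 0]
  ],
  "turn": [0, 0, 0]
}}

```text
time_s: 11.5
tcp_pos: [665.7, 8.1, 122.2]
eef_rot: [-3.141, 0.002, -2.969]
contact_force: [-14.6, -1.2, 24.6]
opening: 52.9
finger_force: 50.0
```

Call:
{"fn": "drive_tool", "kwargs": {
  "linear": [
    [0, 0, -0.004],
    [0, 0, -0.004],
    [-0.004, 0, -0.002],
    [-0.005, 0, 0],
    [0, 0, 0],
    [0, 0, 0]
  ],
  "turn": [0, 0, 0, 0, 0, 0]
}}

```text
time_s: 12.1
tcp_pos: [673.8, 10.0, 125.1]
eef_rot: [3.141, -0.001, -2.969]
contact_force: [0.2, 0.6, -3.5]
opening: 52.4
finger_force: 47.8
```

```bash
cat >> h.py <<'E'
def edge(o,im):
    """row of the held plate's near long edge, per column: brightest upward step above the spigot"""
    g=cv2.GaussianBlur(cv2.cvtColor(im,cv2.COLOR_RGB2GRAY),(3,3),0).astype(int)
    return g
E
python3 - <<'E'
from h import *
o,im=snap("wrist","w8"); g=edge(o,im); print(o["tcp_pos"],o["eef_rot"],o["contact_force"])
for u in (250,290,320,400,440): print(u,list(g[180:300:3,u]))
# predictions of near edge row for tilt t, pivot 13 above TCP, 35 above underside, top face of plate
yaw=o["eef_rot"][2]+np.pi; X=np.array([np.cos(yaw),np.sin(yaw),0]);Z=np.array([0,0,1.])
P=o["tcp_pos"]+13*Z
for t in range(0,40,5):
    a=np.radians(t); n=-np.sin(a)*X+np.cos(a)*Z; x=np.cos(a)*X+np.sin(a)*Z
    print(t,proj("wrist",P-25*n-31*x,o),proj("wrist",P-35*n-31*x,o),proj("wrist",P+11*n-18*x,o))
E
```

```text
[673.811  10.042 125.128] [ 3.141 -0.001 -2.969] [ 0.206  0.597 -3.517]
250 [np.int64(182), np.int64(180), np.int64(179), np.int64(176), np.int64(180), np.int64(177), np.int64(178), np.int64(178), np.int64(177), np.int64(181), np.int64(160), np.int64(84), np.int64(85), np.int64(84), np.int64(85), np.int64(84), np.int64(85), np.int64(83), np.int64(81), np.int64(84), np.int64(83), np.int64(84), np.int64(84), np.int64(84), np.int64(87), np.int64(107), np.int64(111), np.int64(110), np.int64(111), np.int64(110), np.int64(110), np.int64(112), np.int64(110), np.int64(111), np.int64(110), np.int64(111), np.int64(110), np.int64(111), np.int64(80), np.int64(58)]
290 [np.int64(183), np.int64(182), np.int64(179), np.int64(176), np.int64(180), np.int64(179), np.int64(177), np.int64(178), np.int64(175), np.int64(87), np.int64(30), np.int64(52), np.int64(179), np.int64(184), np.int64(185), np.int64(97), np.int64(87), np.int64(87), np.int64(86), np.int64(83), np.int64(71), np.int64(63), np.int64(68), np.int64(77), np.int64(86), np.int64(109), np.int64(111), np.int64(111), np.int64(111), np.int64(111
[... 1691 characters left out ...]
(178), np.int64(129), np.int64(242), np.int64(245), np.int64(225), np.int64(114), np.int64(116), np.int64(114), np.int64(116), np.int64(116), np.int64(243), np.int64(244), np.int64(244), np.int64(245), np.int64(245), np.int64(245), np.int64(245)]
0 [317.182 238.639] [317.337 232.258] [316.504 305.563]
5 [317.232 241.974] [317.384 237.361] [316.539 301.065]
10 [317.278 245.792] [317.426 242.871] [316.576 296.941]
15 [317.32  250.049] [317.462 248.747] [316.615 293.22 ]
20 [317.357 254.702] [317.494 254.952] [316.655 289.925]
25 [317.39  259.713] [317.522 261.451] [316.695 287.071]
30 [317.419 265.049] [317.544 268.215] [316.736 284.669]
35 [317.444 270.677] [317.563 275.217] [316.777 282.722]
```

Wrist view numbers: near plate edge at row 254, which puts the tilt at about 19–20°. I press again further up the slope to finish the swivel.

Call:
{"fn": "drive_tool", "kwargs": {
  "linear": [
    [0, 0, 0.0015],
    [0, 0, 0.0015],
    [0, 0, 0.0015],
    [0, 0, 0]
  ],
  "turn": [0, 0, 0, 0]
}}

```text
time_s: 12.55
tcp_pos: [673.6, 10.0, 124.6]
eef_rot: [-3.142, 0.0, -2.969]
contact_force: [-8.0, 0.1, 12.2]
opening: 53.0
finger_force: 49.3
```

Call:
{"fn": "drive_tool", "kwargs": {
  "linear": [
    [0, 0, 0.0015],
    [0, 0, 0.0015],
    [0, 0, 0]
  ],
  "turn": [0, 0, 0]
}}

```text
time_s: 12.85
tcp_pos: [673.6, 10.0, 124.4]
eef_rot: [-3.141, 0.001, -2.969]
contact_force: [-14.4, 0.2, 24.3]
opening: 52.7
finger_force: 50.3
```

```bash
cat >> h.py <<'E'
def tilt():
    o=ctrl.get_obs(); im=read_camera("wrist"); g=edge(o,im)
    yaw=o["eef_rot"][2]+np.pi; X=np.array([np.cos(yaw),np.sin(yaw),0]);Z=np.array([0,0,1.]); P=o["tcp_pos"]+13*Z
    R={t:proj("wrist",P-25*(-np.sin(np.radians(t))*X+np.cos(np.radians(t))*Z)-31*(np.cos(np.radians(t))*X+np.sin(np.radians(t))*Z),o)[1] for t in range(-5,46)}
    for u in (400,430,440):
        c=g[215:310,u]; d=np.diff(c); v=215+int(np.argmax(d>45))
        print(u,v,"tilt",np.interp(v+.5,list(R.values()),list(R)))
    print(o["time_s"],o["tcp_pos"],o["contact_force"],o["eef_rot"])
E
python3 -c "from h import *; tilt()"
```

```text
400 253 tilt 18.792609013948486
430 253 tilt 18.792609013948486
440 253 tilt 18.792609013948486
12.85 [673.639   9.993 124.439] [-14.381   0.197  24.316] [-3.141  0.001 -2.969]
```

Call:
{"fn": "drive_tool", "kwargs": {
  "linear": [
    [0.0015, 0, 0.001],
    [0.0015, 0, 0.001],
    [0.0015, 0, 0.001],
    [0, 0, 0]
  ],
  "turn": [0, 0, 0, 0]
}}

```text
time_s: 13.3
tcp_pos: [673.2, 9.9, 124.0]
eef_rot: [-3.141, 0.01, -2.969]
contact_force: [-8.0, 3.0, 24.8]
opening: 52.9
finger_force: 50.2
```

```bash
python3 -c "from h import *; tilt()"
```

```text
400 253 tilt 19.08451983684631
430 254 tilt 20.135294542014986
440 254 tilt 20.135294542014986
13.3 [673.214   9.922 124.02 ] [-7.973  3.003 24.81 ] [-3.141  0.01  -2.969]
```

Call:
{"fn": "drive_tool", "kwargs": {
  "linear": [
    [0.0015, 0, 0.001],
    [0.0015, 0, 0.001],
    [0.0015, 0, 0.001],
    [0, 0, 0]
  ],
  "turn": [0, 0, 0, 0]
}}

```text
time_s: 13.75
tcp_pos: [670.3, 9.5, 120.7]
eef_rot: [-3.141, 0.014, -2.969]
contact_force: [-3.0, 3.0, 21.0]
opening: 52.8
finger_force: 51.5
```

```bash
python3 -c "from h import *; tilt()"
```

```text
400 260 tilt 26.242814413373413
430 215 tilt -5.0
440 283 tilt 45.0
13.75 [670.348   9.457 120.714] [-3.012  2.988 21.007] [-3.141  0.014 -2.969]
```

Call:
{"fn": "drive_tool", "kwargs": {
  "linear": [
    [0, 0, 0.0015],
    [0, 0, 0.001],
    [0, 0, 0]
  ],
  "turn": [0, 0, 0]
}}

```text
time_s: 14.1
tcp_pos: [670.4, 9.4, 120.6]
eef_rot: [-3.141, 0.014, -2.969]
contact_force: [-9.6, 3.9, 31.6]
opening: 52.8
finger_force: 52.6
```

```bash
python3 -c "from h import *; tilt()"
```

```text
400 260 tilt 26.23975401319637
430 215 tilt -5.0
440 283 tilt 45.0
14.1 [670.396   9.434 120.601] [-9.558  3.917 31.635] [-3.141  0.014 -2.969]
```

Call:
{"fn": "drive_tool", "kwargs": {
  "linear": [
    [0, 0, -0.005],
    [0.003, 0, -0.008],
    [0.005, 0, -0.01],
    [0.005, 0, -0.01],
    [0, 0, 0],
    [0, 0, 0]
  ],
  "turn": [0, 0, 0, 0, 0, 0]
}}

```text
time_s: 14.75
tcp_pos: [651.6, 6.0, 142.6]
eef_rot: [3.142, -0.001, -2.969]
contact_force: [-0.5, -0.8, -2.8]
opening: 53.2
finger_force: 49.2
```

```bash
python3 - <<'E'
from h import *
import pickle
o,im=snap("wrist","w9"); pickle.dump(o,open("w9.pkl","wb")); print(o["tcp_pos"],o["eef_rot"],o["contact_force"],o["time_s"])
o6=dict(tcp_pos=np.array([651.239,6.994,164.707]),eef_rot=np.array([3.141,-.002,-2.97]))
im6=cv2.imread("pics/w6.png")[:,:,::-1].copy()
for I in (im6,im):
    g=cv2.cvtColor(I,cv2.COLOR_RGB2GRAY).astype(int)
    for u in (400,430,440): print(u,list(map(int,g[232:290:2,u])))
    s=(I.max(2).astype(int)-I.min(2)); 
    for v in (246,252,258,264,270,276): print(v,"L",list(map(int,g[v,170:210:2])),"R",list(map(int,g[v,440:475:2])))
E
```

```text
[651.625   6.033 142.649] [ 3.142 -0.001 -2.969] [-0.476 -0.843 -2.773] 14.75
400 [172, 171, 173, 89, 89, 89, 235, 244, 244, 243, 243, 243, 244, 244, 244, 245, 243, 243, 243, 242, 242, 243, 243, 243, 242, 242, 242, 243, 243]
430 [115, 111, 114, 87, 87, 89, 239, 245, 244, 244, 244, 243, 244, 245, 244, 245, 244, 244, 244, 243, 242, 243, 243, 243, 243, 242, 243, 243, 243]
440 [117, 134, 154, 89, 88, 91, 240, 245, 244, 244, 157, 107, 115, 115, 113, 115, 116, 113, 243, 243, 242, 243, 244, 243, 243, 243, 242, 243, 243]
246 L [75, 73, 72, 73, 71, 84, 106, 103, 105, 104, 105, 103, 104, 104, 105, 103, 103, 104, 104, 105] R [245, 245, 245, 245, 245, 245, 245, 245, 244, 245, 220, 192, 194, 191, 192, 187, 191, 192]
252 L [73, 74, 72, 77, 74, 72, 101, 103, 105, 102, 102, 102, 66, 61, 59, 75, 101, 104, 100, 101] R [157, 109, 126, 185, 244, 244, 244, 244, 244, 243, 197, 194, 196, 192, 192, 188, 190, 194]
258 L [72, 76, 77, 76, 73, 72, 100, 104, 104, 103, 51, 49, 46, 44, 50, 48, 48, 48, 92, 104] R [115, 113, 110, 114, 113, 136, 245, 245, 245, 237, 196, 194, 193, 191, 191, 192, 192, 190]
264 L [79, 7
[... 1412 characters left out ...]
2, 53, 51, 53, 47, 63, 84, 84, 84, 84, 82, 83] R [115, 119, 129, 132, 95, 119, 163, 214, 215, 207, 196, 197, 199, 201, 198, 200, 199, 198]
264 L [76, 73, 75, 76, 79, 80, 79, 44, 104, 112, 112, 111, 108, 109, 111, 109, 111, 109, 110, 112] R [241, 241, 241, 241, 241, 241, 241, 199, 201, 196, 197, 200, 199, 199, 202, 199, 200, 197]
270 L [76, 75, 77, 77, 75, 76, 79, 77, 104, 110, 109, 112, 112, 67, 52, 50, 51, 51, 76, 110] R [104, 108, 157, 240, 240, 240, 240, 189, 196, 197, 197, 197, 196, 198, 197, 197, 196, 194]
276 L [73, 75, 74, 74, 76, 74, 77, 74, 107, 111, 112, 112, 48, 50, 49, 51, 51, 47, 49, 52] R [103, 108, 110, 158, 242, 242, 242, 201, 191, 190, 189, 193, 193, 194, 193, 194, 195, 193]
```

```bash
cat >> h.py <<'E'
def sides(o,g,v0,v1,L0,R0):
    """track plate's short side edges (bright/dark step) and return plate x-axis elevation [deg] via plane crossing"""
    out=[]
    for c0,sgn in ((L0,1),(R0,-1)):
        pts=[];c=c0
        for v in range(v0,v1,2):
            a,b=int(c)-7,int(c)+8; r=cv2.GaussianBlur(g[v-1:v+2].mean(0)[None].astype(np.float32),(3,1),0)[0]
            d=sgn*np.diff(r[a:b]); i=int(np.argmax(d))
            if d[i]>8: c=a+i+.5; pts.append((c,v))
        pts=np.array(pts); 
        for _ in range(3):
            k=np.polyfit(pts[:,1],pts[:,0],1); e=np.abs(np.polyval(k,pts[:,1])-pts[:,0]); pts=pts[e<max(.8,2*np.median(e))]
        out.append((k,len(pts)))
    n=[]
    for k,_ in out:
        a=ray("wrist",(np.polyval(k,v0),v0),o)[1];b=ray("wrist",(np.polyval(k,v1),v1),o)[1]; n.append(np.cross(a,b))
    d=np.cross(*n); d/=np.linalg.norm(d); d*=np.sign(d[0])
    return np.degrees(np.arcsin(d[2])),np.degrees(np.arctan2(d[1],d[0])),[(np.polyval(k,v0),np.polyval(k,v1),m) for k,m in out]
E
python3 - <<'E'
from h import *
import pickle
o6=dict(tcp_pos=np.array([651.239,6.994,164.707]),eef_rot=np.array([3.141,-.002,-2.97]))
g=lambda f:cv2.imread(f"pics/{f}.png",0).astype(int)
print(sides(o6,g("w6"),247,310,181,460)); o9=pickle.load(open("w9.pkl","rb"))
for e in (290,305,320): print(sides(o9,g("w9"),262,e,185,454))
G=g("w9")
for v in (262,275,290,305,320): print(v,G[v,178:200],G[v,444:466])
E
```

```text
(np.float64(-0.1432013874427026), np.float64(10.127241254419697), [(np.float64(180.34615384615392), np.float64(188.38636363636363), 12), (np.float64(459.76704545454555), np.float64(452.301961143695), 32)])
(np.float64(17.604799965271287), np.float64(9.93060360375338), [(np.float64(185.5000000000001), np.float64(185.50000000000003), 9), (np.float64(453.50000000000006), np.float64(453.5000000000001), 14)])
(np.float64(17.707130978337485), np.float64(9.930594178109645), [(np.float64(185.5000000000001), np.float64(185.49999999999997), 9), (np.float64(453.50000000000017), np.float64(453.50000000000017), 22)])
(np.float64(18.32677450421414), np.float64(10.134358350739326), [(np.float64(185.50000000000003), np.float64(185.5), 10), (np.float64(453.41724137931067), np.float64(453.8029556650248), 29)])
262 [ 82  79  82  83  69  51  47  48 102 111 114 113 111 110 111 113 112 112
 111 109 111 110] [239 240 240 240 239 240 240 240 240 232 206 206 208 205 202 198 196 199
 199 199 200 200]
275 [ 74  76  75  77  72  74  74  78 104 112 111 111 108 110 107  66  49  50
  53  51  52  52] [103 108 157 233 242 241 242 242 242 234 203 189 189 193 190 194 193 193
 193 193 193 190]
290 [179 178 181 182 180 180 180 177 134 109 110 109 111 111 110 109 111 111
 110 108 111 109] [240 239 239 239 239 239 240 240 239 235 213 192 193 189 190 188 189 187
 186 186 185 187]
305 [177 180 178 179 181 179 178 166 132 108 108 109 109 107 108 108 108 108
 108 110 107 106] [243 243 243 243 243 243 243 243 243 240 220 195 193 194 195 191 192 190
 194 192 186 189]
320 [184 183 186 186 184 187 187 195 224 235 234 233 234 234 234 174 107 108
 110 110 109 109] [243 243 243 244 243 243 243 244 243 241 217 193 193 195 193 192 193 191
 192 195 193 195]
```

The parallel-edge check reads 0° for the flat picture (as it should) and 18.3° for the present tilt. That is enough for the tapered tips to enter, after which it can settle flush. Next I locate the flange and the stand precisely for the insertion.

```bash
python3 - <<'E'
from h import *
import pickle
from scipy.optimize import brentq
o2=dict(tcp_pos=np.array([580.93,16.666,234.184]),eef_rot=np.array([3.1414,0,-2.929]))
g=cv2.imread("pics/w2.png",0)
k=max([c for c in cv2.findContours(((g[285:325,270:310]<60)*255).astype(np.uint8),0,1)[0]],key=cv2.contourArea)
e=cv2.fitEllipse(k); print("ring",np.array(e[0])+[270,285],e[1])
ring=hit("wrist",np.array(e[0])+[270,285],85,o2); print(ring)
tips=[]
for u0 in (228,330):
    r=g[290:318,u0:u0+20]; m=(r>190)&(r<256); ys,xs=np.nonzero(m); print(len(xs),xs.mean()+u0,ys.mean()+290); tips.append(hit("wrist",(xs.mean()+u0,ys.mean()+290),96.3,o2))
print(tips,np.linalg.norm(tips[0]-tips[1]))
def edge3d(o,v,L,R):
    f=lambda z:np.linalg.norm(hit("wrist",(L,v),z,o)-hit("wrist",(R,v),z,o))-120
    z=brentq(f,20,o["tcp_pos"][2]+80); return (hit("wrist",(L,v),z,o)+hit("wrist",(R,v),z,o))/2
o6=dict(tcp_pos=np.array([651.239,6.994,164.707]),eef_rot=np.array([3.141,-.002,-2.97]))
o9=pickle.load(open("w9.pkl","rb"))
for n,o,v,L,R,t in (("w6",o6,243.5,180.0,460.1,0),("w9",o9,259.5,185.5,453.7,18.3)):
    E=edge3d(o,v,L,R); yaw=o["eef_rot"][2]+np.pi; X=np.array([np.cos(yaw),np.sin(yaw),0]);Z=np.array([0,0,1.]); Y=np.cross(Z,X)
    a=np.radians(t); x=np.cos(a)*X+np.sin(a)*Z; nn=-np.sin(a)*X+np.cos(a)*Z
    B=E+31*x-10*nn-o["tcp_pos"]
    print(n,"edge-tcp",(E-o["tcp_pos"])@X,(E-o["tcp_pos"])@Y,(E-o["tcp_pos"])[2],"B-tcp X,Y,Z",B@X,B@Y,B[2])
E
```

```text
ring [288.42  303.807] (27.70293426513672, 28.574176788330078)
[654.724   5.785  85.   ]
5 239.2 303.6
4 342.25 308.0
[array([657.505, -34.783,  96.3  ]), array([643.111,  50.58 ,  96.3  ])] 86.56815660617166
w6 edge-tcp -28.9915172336829 1.2412996686542146 -11.479641133169935 B-tcp X,Y,Z 2.008482766317091 1.2412996686542166 -21.479641133169935
w9 edge-tcp -20.056617281336564 1.0270855390608442 -15.98069094074458 B-tcp X,Y,Z 12.51549708523645 1.0270855390608526 -15.741179582174055
```

```bash
python3 - <<'E'
from h import *
import pickle
o6=dict(tcp_pos=np.array([651.239,6.994,164.707]),eef_rot=np.array([3.141,-.002,-2.97]))
o9=pickle.load(open("w9.pkl","rb"))
def go(f,o):
    I=cv2.imread(f"pics/{f}.png"); g=I[:,:,2].astype(int)  # red channel: blue parts dark
    X=np.array([np.cos(.174),np.sin(.174),0]);Y=np.array([-X[1],X[0],0]); M=np.array([655.1,6.8,85.])
    pr=[proj("wrist",M+X*(-50*.866)-[0,0,25]+Y*t,o) for t in (-70,0,70)]
    print(f,"pred",pr)
    for u in (250,300,350,400):
        v0=int(pr[1][1]); d=np.abs(np.diff(g[v0-10:v0+10,u])); print(u,"row",v0-10+int(np.argmax(d))+.5,d.max(),end="; ")
    print()
    for dv in (6,9,12,16):
        v=int(pr[1][1])+dv
        print(v,[int(p[0])-10+int(np.argmax(np.abs(np.diff(g[v,int(p[0])-10:int(p[0])+11]))))+.5 for p in (pr[0],pr[2])])
go("w6",o6); go("w9",o9)
E
```

```text
w6 pred [array([211.729, 186.671]), array([316.643, 186.27 ]), array([421.623, 186.257])]
250 row 184.5 19; 300 row 184.5 18; 350 row 184.5 71; 400 row 185.5 55; 
192 [208.5, 421.5]
195 [202.5, 421.5]
198 [220.5, 421.5]
202 [202.5, 422.5]
w9 pred [array([203.108, 191.433]), array([318.164, 191.137]), array([433.276, 191.266])]
250 row 188.5 61; 300 row 189.5 83; 350 row 189.5 75; 400 row 190.5 57; 
197 [198.5, 433.5]
200 [210.5, 433.5]
203 [200.5, 433.5]
207 [196.5, 434.5]
```

Call:
{"fn": "drive_tool", "kwargs": {
  "linear": [
    [0.0065, -0.0004, 0.008],
    [0.0065, -0.0004, 0.008],
    [0.0067, -0.0003, 0.0085],
    [0, 0, 0],
    [0, 0, 0]
  ],
  "turn": [0, 0, 0, 0.6, 0]
}}

```text
time_s: 15.3
tcp_pos: [632.1, 1.7, 117.6]
eef_rot: [3.141, -0.001, -2.98]
contact_force: [0.5, 0.1, -2.5]
opening: 52.4
finger_force: 49.2
```

```bash
cat >> h.py <<'E'
def where(B=(12.5,1.03,-15.7),M=(654.2,6.2,85.),yaw=.165):
    o=ctrl.get_obs(); X=np.array([np.cos(yaw),np.sin(yaw),0]);Y=np.array([-X[1],X[0],0]);Z=np.array([0,0,1.])
    p=o["tcp_pos"]+B[0]*X+B[1]*Y+B[2]*Z-np.array(M); c,s=np.cos(np.pi/6),.5
    print("face s,y,n",p@X*c+p[2]*s,p@Y,-p@X*s+p[2]*c,"tcp",o["tcp_pos"],o["eef_rot"],"F",o["contact_force"],o["time_s"])
E
python3 -c "from h import *; where()"
```

```text
face s,y,n -0.24010001692593086 0.19936274080889965 19.604014706158225 tcp [632.132   1.683 117.558] [ 3.141 -0.001 -2.98 ] F [ 0.473  0.1   -2.549] 15.3
```

Call:
{"fn": "drive_tool", "kwargs": {
  "linear": [
    [-0.0022, 0, 0.0033],
    [-0.002, 0, 0.0035],
    [0, 0, 0]
  ],
  "turn": [0, 0, 0]
}}

```text
time_s: 15.6
tcp_pos: [637.4, 2.5, 111.3]
eef_rot: [3.142, -0.0, -2.979]
contact_force: [-0.7, -0.5, -2.8]
opening: 52.7
finger_force: 49.2
```

Call:
{"fn": "drive_tool", "kwargs": {
  "linear": [
    [-0.001, 0, 0.0017],
    [-0.001, 0, 0.0017],
    [0, 0, 0]
  ],
  "turn": [0, 0, 0]
}}

```text
time_s: 15.9
tcp_pos: [639.0, 2.7, 108.0]
eef_rot: [3.142, -0.0, -2.979]
contact_force: [-0.1, -0.6, -2.7]
opening: 52.7
finger_force: 49.2
```

```bash
python3 -c "from h import *; where()"
```

```text
face s,y,n 0.9757073768574922 0.11470580028616767 7.816838413306587 tcp [638.998   2.741 107.957] [ 3.142 -0.    -2.979] F [-0.121 -0.593 -2.67 ] 15.9
```

n = 7.8 mm with no contact force, so the tips are inside the holes (a mismatch would have stopped near 11). Continuing.

Call:
{"fn": "drive_tool", "kwargs": {
  "linear": [
    [0, 0, 0.0011],
    [0, 0, 0.0011],
    [0, 0, 0]
  ],
  "turn": [0, 0, 0]
}}

```text
time_s: 16.2
tcp_pos: [639.2, 2.7, 106.6]
eef_rot: [-3.141, 0.0, -2.979]
contact_force: [-0.5, 0.6, -0.6]
opening: 53.1
finger_force: 49.7
```

Call:
{"fn": "drive_tool", "kwargs": {
  "linear": [
    [0, 0, 0.001],
    [-0.0005, 0, 0.001],
    [0, 0, 0]
  ],
  "turn": [0, 0, 0]
}}

```text
time_s: 16.5
tcp_pos: [639.1, 2.6, 106.2]
eef_rot: [-3.142, -0.001, -2.979]
contact_force: [-8.0, -0.6, 9.8]
opening: 53.0
finger_force: 50.6
```

```bash
python3 -c "from h import *; where()"
```

```text
face s,y,n 0.15428945659611015 -0.0008225782530655056 6.219748024954483 tcp [639.103   2.641 106.164] [-3.142 -0.001 -2.979] F [-8.043 -0.6    9.77 ] 16.5
```

Call:
{"fn": "drive_tool", "kwargs": {
  "linear": [
    [0, 0, 0],
    [0, 0, 0],
    [0, 0, 0],
    [0, 0, 0],
    [0, 0, 0]
  ],
  "turn": [0, 0, 0, 0, 0],
  "gripper": 0.75
}}

```text
time_s: 17.0
tcp_pos: [639.6, 2.8, 103.8]
eef_rot: [3.142, -0.0, -2.979]
contact_force: [0.5, 0.0, -0.4]
opening: 64.2
finger_force: 0.0
```

```bash
python3 - <<'E'
from h import *
import pickle
where(); o,im=snap("wrist","w10"); pickle.dump(o,open("w10.pkl","wb"))
g=cv2.cvtColor(im,cv2.COLOR_RGB2GRAY).astype(int)
for v in (262,270,280,290,300): print(v,"L",g[v,180:212:1].tolist(),"R",g[v,435:467:1].tolist())
for u in (400,430,440): print(u,g[240:300:2,u].tolist())
E
```

```text
face s,y,n -0.5815541682108072 0.11594967650350581 3.961063311699449 tcp [639.569   2.837 103.84 ] [ 3.142 -0.    -2.979] F [ 0.469  0.004 -0.381] 17.0
262 L [74, 78, 78, 79, 82, 79, 79, 80, 80, 84, 81, 80, 81, 97, 103, 102, 101, 104, 105, 103, 104, 105, 104, 104, 103, 105, 106, 101, 103, 107, 104, 105] R [226, 226, 226, 223, 225, 225, 224, 224, 225, 225, 225, 213, 172, 169, 169, 171, 169, 169, 169, 171, 168, 169, 170, 130, 47, 45, 46, 41, 42, 46, 45, 47]
270 L [82, 83, 79, 79, 78, 81, 81, 81, 77, 82, 81, 79, 92, 104, 106, 103, 104, 103, 106, 69, 47, 46, 50, 50, 48, 48, 50, 52, 48, 50, 50, 47] R [93, 92, 93, 93, 111, 183, 227, 227, 226, 226, 226, 221, 194, 168, 168, 167, 170, 169, 170, 167, 170, 169, 170, 154, 102, 52, 58, 66, 76, 85, 95, 103]
280 L [79, 82, 80, 80, 79, 83, 82, 81, 80, 81, 81, 87, 105, 103, 104, 103, 103, 105, 107, 103, 106, 105, 103, 103, 100, 100, 87, 100, 97, 101, 97, 107] R [220, 219, 226, 224, 226, 225, 226, 225, 224, 225, 225, 226, 218, 188, 170, 171, 169, 168, 170, 169, 168, 170, 171, 169, 141, 91, 70, 80, 88, 101, 103, 109]
290 L [80, 81, 76, 80, 79, 78, 78, 
[... 352 characters left out ...]
, 108, 107, 106, 107, 104, 103, 106, 107, 106, 105, 103, 103, 106, 107, 104, 107, 106] R [226, 228, 227, 227, 226, 226, 227, 226, 227, 226, 226, 227, 226, 228, 210, 169, 167, 169, 168, 169, 169, 170, 167, 169, 166, 166, 138, 107, 109, 109, 113, 116]
400 [173, 175, 114, 79, 82, 80, 79, 83, 82, 205, 226, 226, 225, 223, 223, 227, 228, 227, 229, 226, 225, 227, 224, 222, 226, 225, 225, 225, 123, 26]
430 [174, 175, 170, 168, 167, 169, 172, 116, 78, 208, 227, 213, 225, 116, 94, 95, 93, 94, 97, 97, 217, 225, 222, 221, 227, 226, 226, 223, 224, 225]
440 [175, 172, 169, 166, 166, 168, 172, 173, 172, 216, 226, 225, 224, 224, 223, 183, 140, 143, 206, 226, 225, 225, 223, 222, 225, 226, 224, 225, 224, 224]
```

```bash
python3 - <<'E'
from h import *
import pickle
from scipy.optimize import brentq
o=pickle.load(open("w10.pkl","rb")); g=cv2.imread("pics/w10.png",0).astype(int)
t,yw,k=sides(o,g,261,302,193,446); print(t,np.radians(yw),k)
L,R,v=k[0][0],k[1][0],257.5
f=lambda z:np.linalg.norm(hit("wrist",(L,v),z,o)-hit("wrist",(R,v),z,o))-120
z=brentq(f,20,180); E=(hit("wrist",(L,v),z,o)+hit("wrist",(R,v),z,o))/2
X=np.array([np.cos(.165),np.sin(.165),0]);Y=np.array([-X[1],X[0],0]);p=E-[654.2,6.2,85]; print("near top edge: s",p@X*.866+p[2]*.5+31,"y",p@Y,"n(want 10)",-p@X*.5+p[2]*.866)
E
```

```text
30.63017053560528 0.16036414160436868 [(np.float64(192.85064935064935), np.float64(189.4961038961039), 21), (np.float64(446.2056277056276), np.float64(449.34718614718605), 21)]
near top edge: s -0.4848609419401342 y 0.11433626256175532 n(want 10) 10.807683957437451
```

Call:
{"fn": "drive_tool", "kwargs": {
  "linear": [
    [0, 0, -0.005],
    [0, 0, -0.015],
    [0, 0, -0.03],
    [0, 0, -0.04],
    [0, 0, -0.04],
    [0.03, 0, 0],
    [0.04, 0, 0],
    [0, 0, 0],
    [0, 0, 0]
  ],
  "turn": [0, 0, 0, 0, 0, 0, 0, 0, 0]
}}

```text
time_s: 17.95
tcp_pos: [570.3, -8.6, 235.5]
eef_rot: [-3.141, 0.002, -2.98]
contact_force: [0.5, -0.7, 0.3]
opening: 64.0
finger_force: 0.0
```

```bash
python3 - <<'E'
from h import *
import pickle
from scipy.optimize import brentq
o,im=snap("wrist","w11"); g=cv2.cvtColor(im,cv2.COLOR_RGB2GRAY).astype(int); print(o["tcp_pos"],o["contact_force"],o["time_s"])
X=np.array([np.cos(.165),np.sin(.165),0]);Y=np.array([-X[1],X[0],0]);M=np.array([654.2,6.2,85]); u=X*.866+[0,0,.5]; n=-.5*X+[0,0,.866]
for s,y in ((-31,-60),(-31,60),(31,60),(31,-60)): print("pred corner",proj("wrist",M+s*u+y*Y+10*n,o))
a=proj("wrist",M-31*u-60*Y+10*n,o);b=proj("wrist",M-31*u+60*Y+10*n,o);v1=int(proj("wrist",M+20*u+10*n,o)[1]); v0=int(a[1])+4
t,yw,k=sides(o,g,v0,v1,a[0],b[0]); print("tilt",t,np.radians(yw),k)
for c in (int(a[0])+18,int(b[0])-35,int(b[0])-12): print(c,int(a[1])-12,g[int(a[1])-12:int(a[1])+13,c].tolist())
E
```

```text
[570.252  -8.591 235.522] [ 0.547 -0.683  0.262] 17.95
pred corner [251.584 282.344]
pred corner [387.836 282.076]
pred corner [390.749 355.26 ]
pred corner [248.923 355.505]
tilt 45.16835824843556 0.24282168694172535 [(np.float64(251.0467980295567), np.float64(249.2460317460318), 28), (np.float64(387.3016655336504), np.float64(395.6769204622704), 19)]
269 270 [66, 67, 66, 64, 66, 63, 66, 63, 64, 68, 70, 66, 79, 88, 85, 86, 86, 87, 87, 87, 89, 88, 86, 86, 87]
352 270 [142, 143, 142, 117, 99, 99, 75, 67, 69, 65, 66, 70, 157, 188, 192, 189, 190, 188, 189, 196, 193, 195, 194, 192, 190]
375 270 [142, 144, 143, 140, 139, 110, 74, 65, 66, 67, 67, 67, 154, 187, 191, 191, 191, 189, 173, 181, 192, 198, 195, 192, 192]
```

The flange's near edge is at row 281.8 (predicted 282.2 when home) and its corners are at columns 251.0 and 387.3 (predicted 251.6 and 387.8). It is home, and the other two flanges were never touched. Handing in.

```bash
python3 -c "
from workcell import ctrl
print(ctrl.finish_job())"
```

```text
the job is handed in; nothing more can be done
None
```

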